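# Turn the fittings carousel and fetch the reducer

## Robot

A 7-joint arm with a two-finger parallel gripper is mounted at the origin on the work surface. World frame = base frame: x ahead of the robot, y to its left, z up, the work surface at z = 0. Lengths are in m, angles in rad, forces in N, time in s.
With the tool pointing down it reaches from about 0.425 to 0.925 m from the base axis. Payload 6.8 kg.
Tool frame: the origin (TCP) lies between the finger pads; the fingertips stand r.tcp_to_tips ahead of it and the grasp point (between the pads) lies 3 mm ahead of it (r.tcp_to_tips is the distance from the TCP to the fingertips, in m); z points along the fingers, y is the line along which they close (so a half turn about z gives the same grasp; the last joint's range is limited). The gripper opens to 85 mm and grips with 20 to 120 N. Pads are 22 mm wide; open, the fingers measure 114 mm over their backs; the gripper's body (76 mm by 85 mm) begins 54 mm behind the grasp point. The pads swing forward as they close: fully open they stand 13 mm farther back than shut.
Start: joints at [-1.27, 0.477, 0.022, 1.555, -0.011, 1.109, -0.083], TCP at [0.268, 0.619, 0.253] pointing down, gripper open.
Joint ranges: [-2.96, 2.96], [-0.34, 2.1], [-1.41, 1.46], [0.24, 2.44], [-1.37, 4.51], [0.17, 1.92], [-2.96, 2.96]. Speed limits (rad/s): [2.39, 2.39, 3.14, 3.14, 3.14, 3.14, 3.14].

## Interface

Orientations are given as a rotation vector (axis times angle).
In Python, from bench import r gives the robot as it stands. The module is installed in compiled form; this text tells all that it offers.
- The arm moves only by the tool step_arm, never from a script. Its argument "moves" is a list of rows, each an object of numbers: "rx", "ry", "rz": the turn, a rotation vector about the tool's x, y, z in degrees; "dx", "dy", "dz": the shift along the tool's x, y, z in mm; "gripper": the opening, from -1 (shut) to 1 (fully open). In form: [{"rx": .., "ry": .., "rz": .., "dx": .., "dy": .., "dz": .., "gripper": ..}, ...]. A call has 1 to 20 rows; each row shifts and turns the commanded pose from where the row before left it, along the tool's axes as they then stand; what a row does not reach is not made up. A row lasts 1/8 s, in which the tool goes at most 62.5 mm and 10.7 degrees, less where a joint would pass 70% of its speed; a pose out of reach is approached as far as the arm can. A call is refused whole if a number of a shift passes 62.5 or a number of a turn 10.7, either way. A call with a gripper value outside its range is refused whole. The fingers move at their own pace and stop on an object; "grip_force" is the grip in N (left out, the last holds). Time passes only in rows, so rows that do not move let the fingers close. It gives the time, the measured TCP pose, the force, the opening and the grip force at its end, in the units of the state.
- r.get_obs(): the state, without advancing time (a new reading comes with each control period).
- r.grab_frame(name): name is "scene" or "top" or "wrist"; returns the picture (480x640x3 uint8, blue, green, red); there is no depth.
- r.camera_info(name): a dict with "mtx" (3x3 intrinsics, pixels), "rvec" (rotation vector, rad) and "tvec" (3), from world to camera coordinates, as OpenCV has them. Camera axes: x right, y down, z forward; pixel columns grow to the right and rows downward; lengths in m; the calibration is good to about 2 mm. A picture is of the moment at which its call begins: read the wrist's pose just before it. camera_info takes no time and is no camera call; for the wrist camera it gives the pose at the moment of the call.
- r.hand_in(): hands the job in; it is judged then, once.
The state is a dict: "clock": time; "joints": joint angles; "qvel": joint speeds; "tau": joint torques, N m; "tcp_pos": TCP position; "orientation": TCP orientation; "contact_force": force on the tool from outside, world axes, zero at the start; "moment": the same for the moment, N m; "grip_width": finger opening in m; "gripper_force": force on a finger pad.
Only numpy, scipy, OpenCV 4.12 (cv2) and the standard library are available. Lean on these libraries where they do the work, as an engineer would, in place of code of your own. Each camera call takes 0.05 s, during which the arm holds its last target. There are 200 camera calls.

## Task

Turn the fittings carousel (its knob sticks up through the clear cover) until the reducing fitting, the one with a wide hexagon below and one slim round stem on top, stands in the middle of the opening at the front of the cover, and let go. Then take that fitting out through the opening and set it down upright, without dropping it, in the empty bay of the grey two-bay tray.

Things in the scene. Friction and masses are not known exactly. Their poses are not given: they have to be found in the camera images.
- reducer: Wanted steel fitting, 70-120 g, upright in a carousel compartment: hexagon 31 mm over corners up to 22 mm, 23 mm round collar to 28 mm, plain round stem 16 mm in diameter to the top at 54 mm: grip the stem from any side. Origin: centre of the underside; z up. Starts 45-75 deg left or right of the opening's middle, 98 mm from the axis. Its look-alike has a second hexagon on top, not a stem.
- carousel: Charcoal disc, 268 mm wide, turns either way (0.1 N m), stays where left. Origin: on its axis, under the disc, 32 mm above the table; yaw = its turn. Compartment floors 8 mm above the origin, walls 12 mm high. Knob: white bar on the axis, above the cover, 56 mm long along x, 16 mm wide along y, 96 to 124 mm above the origin: grip across the width from above, twist.
- stand: Fixed white base with a flat clear cover, top 104 mm above the table (post caps 110), reaching 145 mm fore and aft, 155 mm sideways. Origin: on the table, on the carousel's axis. Opening in the cover on the -x side: 160 mm wide, centred on the x axis, from 45 mm in front of the axis outwards; pick place 98 mm from the axis along -x. 80 mm hole round the knob.
- bay (a point): Centre of the floor of the empty bay of the fixed grey tray (180 x 100 x 20 mm, two bays along its x axis; the other bay holds a loose nut). On the floor surface, 4 mm above the table; z up. The bay measures 84 mm along x and 92 mm along y inside; walls 4 mm thick rise 16 mm above this point.
Mind the look-alikes: they are no part of the job. Of the things that look like the part that bears bay, the larger one is meant.

How it is judged:
On the way, in this order (a step that is already met when the one before it is completed fails the run):
1. the reducer, standing in its compartment, is in the middle of the opening (within 22 mm either side) and at rest, with the carousel and the reducer let go (y of reducer in the frame of stand between -0.022 and 0.022 m and x of reducer in the frame of stand below -0.06 m and z of reducer in the frame of carousel between 0.004 and 0.013 m and angle between reducer's own z axis and vertical below 0.17 rad and linear speed of reducer below 0.02 m/s and contact force between the fingers and reducer below 0.3 N and contact force between the fingers and carousel below 0.3 N), for 0.2 s.
2. the reducer is lowered by the gripper into the empty bay: its underside within 20 mm of the floor while still held (x of reducer in the frame of bay between -0.042 and 0.042 m and y of reducer in the frame of bay between -0.046 and 0.046 m and z of reducer in the frame of bay below 0.02 m and contact force between the fingers and reducer above 0.5 N), for 0.02 s.
At the end, for the whole second after the job is handed in: The reducer stands upright (within 10 degrees) and at rest on the floor of the tray's empty bay, anywhere between its walls (x of reducer in the frame of bay between -0.042 and 0.042 m and y of reducer in the frame of bay between -0.046 and 0.046 m and z of reducer in the frame of bay between -0.004 and 0.005 m and angle between reducer's own z axis and vertical below 0.17 rad and linear speed of reducer below 0.02 m/s); the robot touches nothing.
It also fails if it takes over 46 s, if anything falls off the work surface, if the arm or the gripper's body presses on something with over 40 N, if the wrist force passes 120 N, or if a joint passes its speed limit or range.

## Working session

There is one attempt and no reset: what is moved stays moved. The work goes in short steps, Python scripts to look and compute and a tool call to move; the robot and the scene stay as the last step left them, time stands still between calls to the robot, and variables do not carry over. Pictures are saved under pics/ and viewed, at most 10 in all, crops included, and the job is handed in when it is done.

Besides the shell and the picture viewer there is one more tool, called after "Call:" as name([rows], argument=value, ...), one row to a line, values as JSON. step_arm: Moves the arm, as the interface text tells. Its arguments: {"type":"object","properties":{"moves":{"type":"array","items":{"type":"object","properties":{"rx":{"type":"number"},"ry":{"type":"number"},"rz":{"type":"number"},"dx":{"type":"number"},"dy":{"type":"number"},"dz":{"type":"number"},"gripper":{"type":"number"}}}},"grip_force":{"type":"number"}},"required":["moves"]}

```bash
mkdir -p pics; cat > h.py <<'E'
import numpy as np, cv2
from bench import r
def cam(n):
    c=r.camera_info(n); R=cv2.Rodrigues(np.array(c["rvec"],float))[0]; return np.array(c["mtx"],float),R,np.array(c["tvec"],float).ravel()
def ray(n,uv,z,C=None):
    K,R,t=C or cam(n); o=-R.T@t; d=R.T@np.linalg.solve(K,[uv[0],uv[1],1.]); return o+d*(z-o[2])/d[2]
def proj(n,p,C=None):
    K,R,t=C or cam(n); q=K@(R@np.array(p,float)+t); return q[:2]/q[2]
E
python3 - <<'E'
from h import *
for n in("scene","top"):
    cv2.imwrite(f"pics/{n}0.png",r.grab_frame(n)); K,R,t=cam(n); print(n,(-R.T@t).round(3),K[0,0].round(1))
o=r.get_obs(); print(o["clock"],o["tcp_pos"],o["orientation"],r.tcp_to_tips,o["grip_width"])
E
```

```text
scene [ 0.985 -0.105  0.526] 440.3
top [0.382 0.027 0.942] 523.2
0.1 [0.26813241 0.61893989 0.25245879] [-6.37619249e-01 -3.07598352e+00  2.47800174e-03] 0.022 0.08527025382855641
```

View pics/scene0.png

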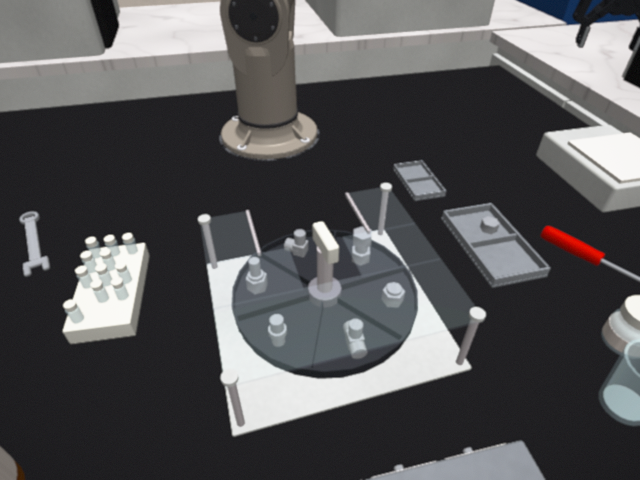

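View pics/top0.png

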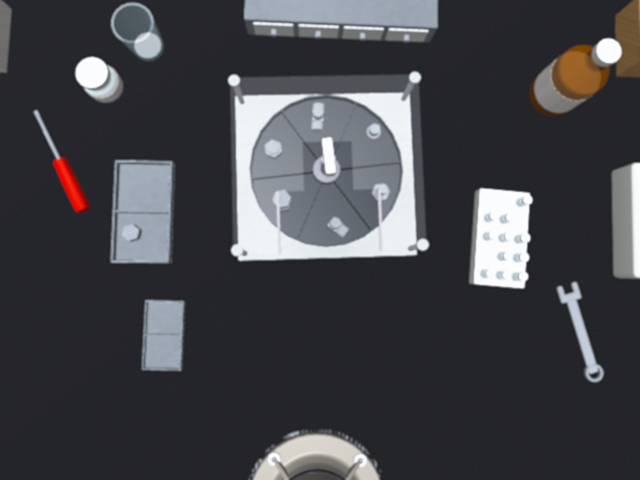

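The scene view shows the carousel with six fittings: (256,275), (361,245), (299,243), (394,294), (277,330) and (355,335). The larger tray is at (495,243), with a nut in its near-robot bay. In the top view the axis is near (326,170), and the opening faces the robot, with its edges at columns 279 and 380. In the 45–75° range there are two candidates: top (381,190) = scene (256,275), and top (282,200) = scene (361,245). I'll check both in one crop.

```bash
python3 - <<'E'
from h import *
s=cv2.imread("pics/scene0.png")[205:365,215:425]; t=cv2.imread("pics/top0.png")[90:260,235:425]
a=cv2.resize(s,(400,305),interpolation=3); b=cv2.resize(t,(400,358),interpolation=3)
o=np.zeros((358,800,3),np.uint8); o[:305,:400]=a; o[:,400:]=b; cv2.imwrite("pics/crop.png",cv2.convertScaleAbs(o,alpha=1.5))
# post caps
for uv in((234,80.5),(415,77.5),(422.5,245),(237.5,250)): print(ray("top",uv,.110).round(4))
print("knob",ray("top",(328,157),.156).round(3))
E
```

```text
[0.6983 0.1545 0.11  ]
[ 0.7158 -0.1412  0.11  ]
[ 0.4399 -0.1572  0.11  ]
[0.4232 0.1377 0.11  ]
knob [0.567 0.    0.156]
```

View pics/crop.png

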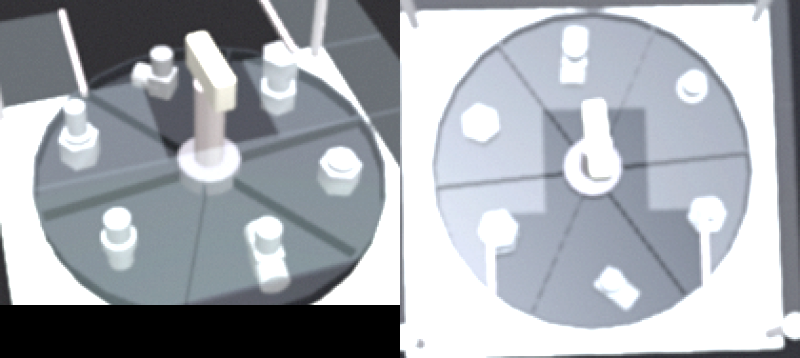

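The crop confirms it. Scene (255,261) = top (381,191) has a wide hexagon and a slim round stem, so that is the reducer. Scene (361,245) has a hexagon on top, so it is the look-alike.

```bash
python3 - <<'E'
from h import *
c=np.array([.5693,-.0015]); yaw=np.deg2rad(3.4)
S=np.array([[np.cos(yaw),np.sin(yaw)],[-np.sin(yaw),np.cos(yaw)]])
for n,uv in(("top",(381.8,191.)),("scene",(255,261))):
    p=ray(n,uv,.094); q=S@(p[:2]-c); print(n,p.round(4),q.round(4),np.hypot(*q).round(4),"deg from -x:",np.degrees(np.arctan2(-q[1],-q[0])).round(1))
t=cv2.imread("pics/top0.png").astype(int); roi=t[125:185,305:350]; 
m=(roi.min(2)>np.percentile(roi.min(2),99)-35).astype(np.uint8)
n,l,s,ce=cv2.connectedComponentsWithStats(m); i=1+s[1:,4].argmax(); ys,xs=np.where(l==i)
w=np.array([ray("top",(x+305,y+125),.156)[:2] for x,y in zip(xs,ys)],np.float32); R=cv2.minAreaRect(w); print(s[i],R, [w[:,0].min(),w[:,0].max()])
d=np.linalg.svd(w-w.mean(0))[2][0] if len(w)<4000 else 0; print(np.degrees(np.arctan(d[1]/d[0])))
# tray: big one
hsv=cv2.cvtColor(t.astype(np.uint8),cv2.COLOR_BGR2HSV)[140:285,95:195]
m=(hsv[...,2]>70).astype(np.uint8); n,l,s,ce=cv2.connectedComponentsWithStats(m); i=1+s[1:,4].argmax(); ys,xs=np.where(l==i)
w=np.array([ray("top",(x+95,y+140),.020)[:2] for x,y in zip(xs,ys)],np.float32); print("tray",s[i],cv2.minAreaRect(w),cv2.boxPoints(cv2.minAreaRect(w)))
print("bay",ray("top",(144,186),.004),ray("top",(131,232),.01))
E
```

```text
top [ 0.528  -0.0921  0.094 ] [-0.0466 -0.088 ] 0.0996 deg from -x: 62.1
scene [ 0.5373 -0.0911  0.094 ] [-0.0372 -0.0875] 0.0951 deg from -x: 67.0
[ 17  13  14  35 348] ((0.5701421499252319, -0.0007318472489714622), (0.053795330226421356, 0.015878459438681602), 7.837862968444824) [np.float32(0.5436482), np.float32(0.5965823)]
9.099989Traceback (most recent call last):
  File "<stdin>", line 14, in <module>
  File "h.py", line 6, in ray
    K,R,t=C or cam(n); o=-R.T@t; d=R.T@np.linalg.solve(K,[uv[0],uv[1],1.]); return o+d*(z-o[2])/d[2]
               ~~~^^^
  File "h.py", line 4, in cam
    c=r.camera_info(n); R=cv2.Rodrigues(np.array(c["rvec"],float))[0]; return np.array(c["mtx"],float),R,np.array(c["tvec"],float).ravel()
ValueError: time passes only in moves, steps and waits
```

```bash
python3 - <<'E'
from h import *
C=cam("top"); t=cv2.imread("pics/top0.png")
m=(t[140:285,95:195].max(2)>70).astype(np.uint8); n,l,s,ce=cv2.connectedComponentsWithStats(m); i=1+s[1:,4].argmax(); ys,xs=np.where(l==i)
w=np.array([ray("top",(x+95,y+140),.020,C)[:2] for x,y in zip(xs,ys)],np.float32); R=cv2.minAreaRect(w); print("tray",s[i],R,cv2.boxPoints(R))
print("bay",ray("top",(144,186),.004,C),"nut",ray("top",(131,232),.01,C))
# moves to knob: tool x at 156.6, tool y at 66.6
o=r.get_obs(); M=cv2.Rodrigues(np.array(o["orientation"]))[0]; print(M.round(3)); print("d tool mm",(M.T@(np.array([.570,-.001,.21])-o["tcp_pos"])*1000).round(1))
E
```

```text
tray [  15   19   65  105 6423] ((0.4916955232620239, 0.3186890184879303), (0.18418487906455994, 0.10707676410675049), 0.9592005610466003) [[0.39871973 0.37067822]
 [0.40051222 0.26361647]
 [0.5846713  0.26669982]
 [0.5828788  0.37376156]]
bay [0.5382095  0.32271954 0.004     ] nut [0.45452038 0.33900255 0.01      ]
[[-0.918  0.397 -0.001]
 [ 0.397  0.918 -0.002]
 [-0.    -0.002 -1.   ]]
d tool mm [-523.4 -448.8   43.2]
```

Call:
step_arm([
  {"dx": -37.4,"dy": -32,"dz": 0,"gripper": 1},
  {"dx": -37.4,"dy": -32},
  {"dx": -37.4,"dy": -32},
  {"dx": -37.4,"dy": -32},
  {"dx": -37.4,"dy": -32},
  {"dx": -37.4,"dy": -32},
  {"dx": -37.4,"dy": -32},
  {"dx": -37.4,"dy": -32},
  {"dx": -37.4,"dy": -32},
  {"dx": -37.4,"dy": -32},
  {"dx": -37.4,"dy": -32},
  {"dx": -37.4,"dy": -32},
  {"dx": -37.4,"dy": -32},
  {"dx": -37.4,"dy": -32},
  {"rz": -8},
  {"rz": -8},
  {"rz": -8},
  {"rz": -8},
  {},
])

```text
invalid input at $.moves[0]: expected keys rx, ry, rz, dx, dy, dz, gripper
```

```bash
python3 - <<'E'
from h import *
C=cam("wrist"); o=r.get_obs(); im=r.grab_frame("wrist"); cv2.imwrite("pics/w1.png",im)
M=cv2.Rodrigues(np.array(o["orientation"]))[0]; print(o["clock"],o["tcp_pos"],"tool y deg",np.degrees(np.arctan2(M[1,1],M[0,1])))
print("d",(M.T@(np.array([.570,-.001,.155])-o["tcp_pos"])*1000).round(1), "knob px",proj("wrist",(.570,-.001,.156),C),"red px",proj("wrist",(.532,-.0916,.094),C))
np.savez("w1.npz",K=C[0],R=C[1],t=C[2])
E
```

```text
0.1 [0.26813241 0.61893989 0.25245879] tool y deg 66.57807411203783
d [-523.4 -448.7   98.2] knob px [-143.4472354   765.41549912] red px [-172.94258777  680.98784251]
```

View pics/w1.png

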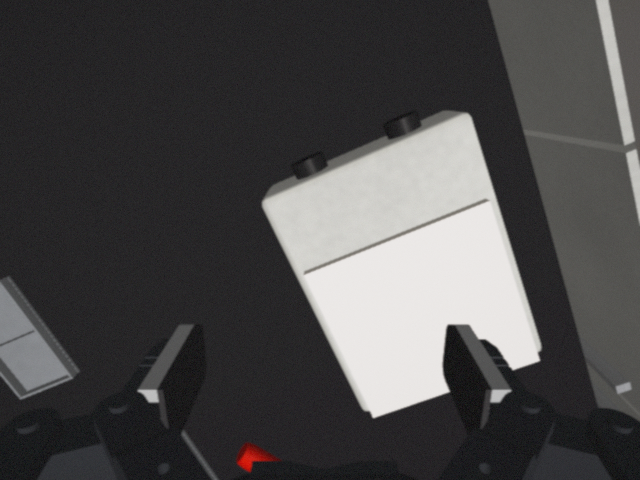

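The move was refused because every row needs all the keys, so this picture only shows the start view (the white box). I'm resending it with full rows.

Call:
step_arm([
  {"rx": 0,"ry": 0,"rz": 0,"dx": -37.4,"dy": -32,"dz": 0,"gripper": 1},
  {"rx": 0,"ry": 0,"rz": 0,"dx": -37.4,"dy": -32,"dz": 0,"gripper": 1},
  {"rx": 0,"ry": 0,"rz": 0,"dx": -37.4,"dy": -32,"dz": 0,"gripper": 1},
  {"rx": 0,"ry": 0,"rz": 0,"dx": -37.4,"dy": -32,"dz": 0,"gripper": 1},
  {"rx": 0,"ry": 0,"rz": 0,"dx": -37.4,"dy": -32,"dz": 0,"gripper": 1},
  {"rx": 0,"ry": 0,"rz": 0,"dx": -37.4,"dy": -32,"dz": 0,"gripper": 1},
  {"rx": 0,"ry": 0,"rz": 0,"dx": -37.4,"dy": -32,"dz": 0,"gripper": 1},
  {"rx": 0,"ry": 0,"rz": 0,"dx": -37.4,"dy": -32,"dz": 0,"gripper": 1},
  {"rx": 0,"ry": 0,"rz": 0,"dx": -37.4,"dy": -32,"dz": 0,"gripper": 1},
  {"rx": 0,"ry": 0,"rz": 0,"dx": -37.4,"dy": -32,"dz": 0,"gripper": 1},
  {"rx": 0,"ry": 0,"rz": 0,"dx": -37.4,"dy": -32,"dz": 0,"gripper": 1},
  {"rx": 0,"ry": 0,"rz": 0,"dx": -37.4,"dy": -32,"dz": 0,"gripper": 1},
  {"rx": 0,"ry": 0,"rz": 0,"dx": -37.4,"dy": -32,"dz": 0,"gripper": 1},
  {"rx": 0,"ry": 0,"rz": 0,"dx": -37.4,"dy": -32,"dz": 0,"gripper": 1},
  {"rx": 0,"ry": 0,"rz": -8,"dx": 0,"dy": 0,"dz": 0,"gripper": 1},
  {"rx": 0,"ry": 0,"rz": -8,"dx": 0,"dy": 0,"dz": 0,"gripper": 1},
  {"rx": 0,"ry": 0,"rz": -8,"dx": 0,"dy": 0,"dz": 0,"gripper": 1},
  {"rx": 0,"ry": 0,"rz": -8,"dx": 0,"dy": 0,"dz": 0,"gripper": 1},
  {"rx": 0,"ry": 0,"rz": 0,"dx": 0,"dy": 0,"dz": 0,"gripper": 1},
])

```text
clock: 2.52
tcp_pos: [0.5705, 0.0001, 0.2531]
orientation: [0.233, -3.133, -0.0]
contact_force: [-0.1, -0.5, -0.8]
grip_width: 0.0854
gripper_force: 0.0
```

```bash
cat > look.py <<'E'
from h import *
import sys
C=cam("wrist"); o=r.get_obs(); im=r.grab_frame("wrist"); cv2.imwrite(f"pics/{sys.argv[1]}.png",im)
M=cv2.Rodrigues(np.array(o["orientation"]))[0]; print(o["clock"],o["tcp_pos"],"tool y deg",np.degrees(np.arctan2(M[1,1],M[0,1])),"q",np.round(o["joints"],2))
T=np.array(eval(sys.argv[2]))
print("d",(M.T@(T-o["tcp_pos"])*1000).round(1), "px",proj("wrist",T,C))
np.savez(sys.argv[1]+".npz",K=C[0],R=C[1],t=C[2])
E
python3 look.py w2 ".57,-.001,.155"
```

```text
2.525 [5.70514257e-01 1.07796491e-04 2.53100026e-01] tool y deg 98.49979304033559 q [-0.29  0.31  0.22  1.82 -0.08  1.02  1.68]
d [ 0.6 -1.  98.1] px [322.88618457 255.31648869]
```

View pics/w2.png

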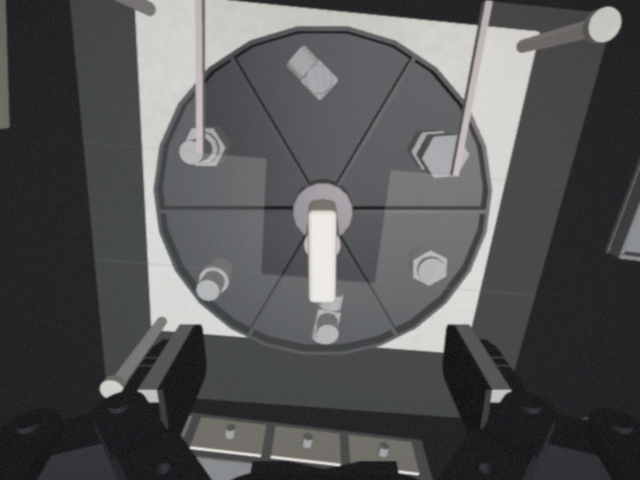

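The wrist view shows the knob centred at (322,255), lying along the tool x axis between the fingers. The reducer's stem top is at (191,152), beside the left edge bar of the opening.

```bash
python3 - <<'E'
from h import *
d=np.load("w2.npz"); C=(d["K"],d["R"],d["t"]); c=np.array([.5698,-.001])
p=ray("wrist",(190,151.5),.094,C); q=p[:2]-c; print(p,np.hypot(*q),np.degrees(np.arctan2(-q[1],-q[0])))
p=ray("wrist",(209,147),.062,C); q=p[:2]-c; print("hex",p,np.hypot(*q),np.degrees(np.arctan2(-q[1],-q[0])))
E
```

```text
[ 0.53399073 -0.09451028  0.094     ] 0.10013229603495136 69.04592321348395
hex [ 0.53403901 -0.09032792  0.062     ] 0.09622019141142366 68.18209919686399
```

Call:
step_arm([
  {"rx": 0,"ry": 0,"rz": 0,"dx": 0,"dy": -1,"dz": 30,"gripper": 1},
  {"rx": 0,"ry": 0,"rz": 0,"dx": 0,"dy": 0,"dz": 30,"gripper": 1},
  {"rx": 0,"ry": 0,"rz": 0,"dx": 0,"dy": 0,"dz": 25,"gripper": 1},
  {"rx": 0,"ry": 0,"rz": 0,"dx": 0,"dy": 0,"dz": 12,"gripper": 1},
  {"rx": 0,"ry": 0,"rz": 0,"dx": 0,"dy": 0,"dz": 0,"gripper": -1},
  {"rx": 0,"ry": 0,"rz": 0,"dx": 0,"dy": 0,"dz": 0,"gripper": -1},
  {"rx": 0,"ry": 0,"rz": 0,"dx": 0,"dy": 0,"dz": 0,"gripper": -1},
  {"rx": 0,"ry": 0,"rz": 0,"dx": 0,"dy": 0,"dz": 0,"gripper": -1},
  {"rx": 0,"ry": 0,"rz": 0,"dx": 0,"dy": 0,"dz": 0,"gripper": -1},
  {"rx": 0,"ry": 0,"rz": 0,"dx": 0,"dy": 0,"dz": 0,"gripper": -1},
], grip_force=40)

```text
clock: 3.82
tcp_pos: [0.5713, -0.0011, 0.1572]
orientation: [-0.234, 3.132, -0.0]
contact_force: [-0.9, 0.2, 6.1]
grip_width: 0.0153
gripper_force: 40.6
```

Call:
step_arm([
  {"rx": 0,"ry": 0,"rz": 2.5,"dx": 0,"dy": 0,"dz": 0,"gripper": -1},
  {"rx": 0,"ry": 0,"rz": 5,"dx": 0,"dy": 0,"dz": 0,"gripper": -1},
  {"rx": 0,"ry": 0,"rz": 5,"dx": 0,"dy": 0,"dz": 0,"gripper": -1},
  {"rx": 0,"ry": 0,"rz": 5,"dx": 0,"dy": 0,"dz": 0,"gripper": -1},
  {"rx": 0,"ry": 0,"rz": 5,"dx": 0,"dy": 0,"dz": 0,"gripper": -1},
  {"rx": 0,"ry": 0,"rz": 5,"dx": 0,"dy": 0,"dz": 0,"gripper": -1},
  {"rx": 0,"ry": 0,"rz": 5,"dx": 0,"dy": 0,"dz": 0,"gripper": -1},
  {"rx": 0,"ry": 0,"rz": 5,"dx": 0,"dy": 0,"dz": 0,"gripper": -1},
  {"rx": 0,"ry": 0,"rz": 5,"dx": 0,"dy": 0,"dz": 0,"gripper": -1},
  {"rx": 0,"ry": 0,"rz": 5,"dx": 0,"dy": 0,"dz": 0,"gripper": -1},
  {"rx": 0,"ry": 0,"rz": 5,"dx": 0,"dy": 0,"dz": 0,"gripper": -1},
  {"rx": 0,"ry": 0,"rz": 5,"dx": 0,"dy": 0,"dz": 0,"gripper": -1},
  {"rx": 0,"ry": 0,"rz": 5,"dx": 0,"dy": 0,"dz": 0,"gripper": -1},
  {"rx": 0,"ry": 0,"rz": 2.5,"dx": 0,"dy": 0,"dz": 0,"gripper": -1},
  {"rx": 0,"ry": 0,"rz": 0,"dx": 0,"dy": 0,"dz": 0,"gripper": -1},
  {"rx": 0,"ry": 0,"rz": 0,"dx": 0,"dy": 0,"dz": 0,"gripper": 1},
  {"rx": 0,"ry": 0,"rz": 0,"dx": 0,"dy": 0,"dz": 0,"gripper": 1},
  {"rx": 0,"ry": 0,"rz": 0,"dx": 0,"dy": 0,"dz": 0,"gripper": 1},
  {"rx": 0,"ry": 0,"rz": 0,"dx": 0,"dy": 0,"dz": 0,"gripper": 1},
])

```text
clock: 6.2
tcp_pos: [0.5707, -0.0008, 0.1562]
orientation: [-1.485, -2.768, 0.0]
contact_force: [0.5, 0.2, 0.3]
grip_width: 0.0846
gripper_force: 0.0
```

Call:
step_arm([
  {"rx": 0,"ry": 0,"rz": 0,"dx": 0,"dy": 0,"dz": -25,"gripper": 1},
  {"rx": 0,"ry": 0,"rz": 0,"dx": 0,"dy": 0,"dz": -37,"gripper": 1},
  {"rx": 0,"ry": 0,"rz": -10,"dx": 0,"dy": 0,"dz": -37,"gripper": 1},
  {"rx": 0,"ry": 0,"rz": -10,"dx": 0,"dy": 0,"dz": 0,"gripper": 1},
  {"rx": 0,"ry": 0,"rz": -10,"dx": 0,"dy": 0,"dz": 0,"gripper": 1},
  {"rx": 0,"ry": 0,"rz": -10,"dx": 0,"dy": 0,"dz": 0,"gripper": 1},
  {"rx": 0,"ry": 0,"rz": -10,"dx": 0,"dy": 0,"dz": 0,"gripper": 1},
  {"rx": 0,"ry": 0,"rz": -10,"dx": 0,"dy": 0,"dz": 0,"gripper": 1},
  {"rx": 0,"ry": 0,"rz": 0,"dx": 0,"dy": 0,"dz": 0,"gripper": 1},
])

```text
clock: 7.32
tcp_pos: [0.5707, -0.001, 0.2553]
orientation: [0.095, -3.14, -0.0]
contact_force: [0.1, -0.2, -0.4]
grip_width: 0.0855
gripper_force: 0.0
```

```bash
python3 look.py w3 ".472,-.0065,.094"
```

```text
7.325 [ 0.57074821 -0.00100275  0.25525232] tool y deg 93.46860875544888 q [-0.36  0.31  0.32  1.83 -0.11  1.02  1.63]
d [ 98.9   0.4 161.3] px [325.37914478  71.38263917]
```

View pics/w3.png

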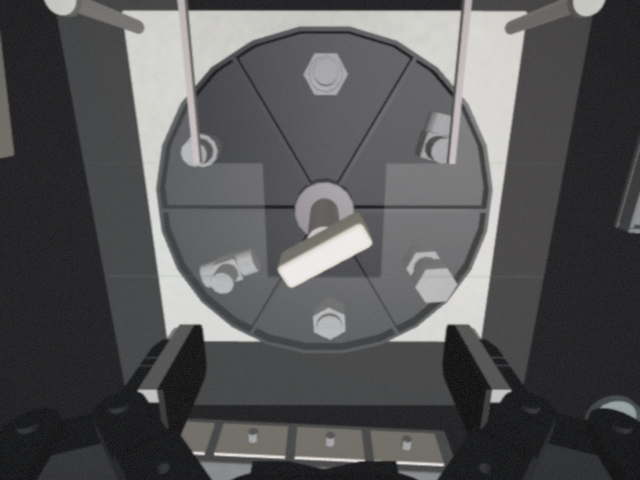

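The reducer now stands in the middle of the opening at (325,72), right where the pick place projects. Next I go over it, down, and grip the stem.

Call:
step_arm([
  {"rx": 0,"ry": 0,"rz": 0,"dx": 33,"dy": 0,"dz": 0,"gripper": 1},
  {"rx": 0,"ry": 0,"rz": 0,"dx": 33,"dy": 0.5,"dz": 0,"gripper": 1},
  {"rx": 0,"ry": 0,"rz": 0,"dx": 33,"dy": 0,"dz": 0,"gripper": 1},
  {"rx": 0,"ry": 0,"rz": 0,"dx": 0,"dy": 0,"dz": 30,"gripper": 1},
  {"rx": 0,"ry": 0,"rz": 0,"dx": 0,"dy": 0,"dz": 35,"gripper": 1},
  {"rx": 0,"ry": 0,"rz": 0,"dx": 0,"dy": 0,"dz": 35,"gripper": 1},
  {"rx": 0,"ry": 0,"rz": 0,"dx": 0,"dy": 0,"dz": 30,"gripper": 1},
  {"rx": 0,"ry": 0,"rz": 0,"dx": 0,"dy": 0,"dz": 20,"gripper": 1},
  {"rx": 0,"ry": 0,"rz": 0,"dx": 0,"dy": 0,"dz": 12,"gripper": 1},
  {"rx": 0,"ry": 0,"rz": 0,"dx": 0,"dy": 0,"dz": 0,"gripper": 1},
])

```text
clock: 8.62
tcp_pos: [0.4717, -0.0066, 0.0929]
orientation: [0.096, -3.139, 0.0]
contact_force: [0.7, -0.3, 0.9]
grip_width: 0.0854
gripper_force: 0.0
```

```bash
python3 look.py w4 ".472,-.0065,.094"
```

```text
8.625 [ 0.47172205 -0.00657089  0.09290266] tool y deg 93.4905441464046 q [-0.34  0.39  0.27  2.18 -0.18  0.59  1.69]
d [-0.3  0.1 -1.1] px [325.63017503 364.20525136]
```

View pics/w4.png

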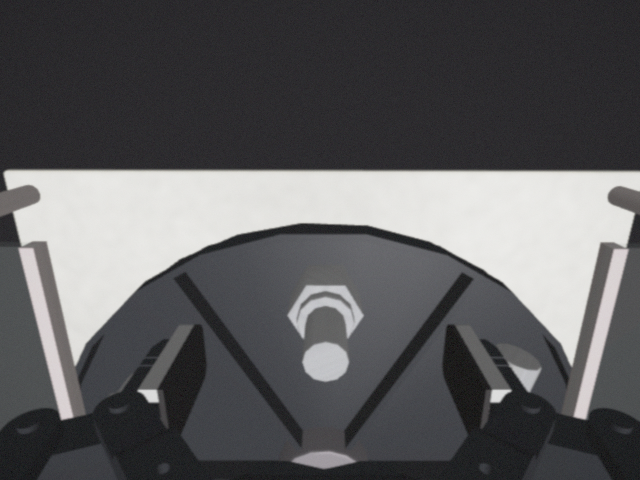

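The stem sits centred between the pads at (326,362). I'm closing and lifting.

Call:
step_arm([
  {"rx": 0,"ry": 0,"rz": 0,"dx": 0,"dy": 0,"dz": 0,"gripper": -1},
  {"rx": 0,"ry": 0,"rz": 0,"dx": 0,"dy": 0,"dz": 0,"gripper": -1},
  {"rx": 0,"ry": 0,"rz": 0,"dx": 0,"dy": 0,"dz": 0,"gripper": -1},
  {"rx": 0,"ry": 0,"rz": 0,"dx": 0,"dy": 0,"dz": 0,"gripper": -1},
  {"rx": 0,"ry": 0,"rz": 0,"dx": 0,"dy": 0,"dz": 0,"gripper": -1},
  {"rx": 0,"ry": 0,"rz": 0,"dx": 0,"dy": 0,"dz": 0,"gripper": -1},
  {"rx": 0,"ry": 0,"rz": 0,"dx": 0,"dy": 0,"dz": -15,"gripper": -1},
  {"rx": 0,"ry": 0,"rz": 0,"dx": 0,"dy": 0,"dz": -25,"gripper": -1},
  {"rx": 0,"ry": 0,"rz": 0,"dx": 0,"dy": 0,"dz": -30,"gripper": -1},
  {"rx": 0,"ry": 0,"rz": 0,"dx": 0,"dy": 0,"dz": -30,"gripper": -1},
  {"rx": 0,"ry": 0,"rz": 0,"dx": 0,"dy": 0,"dz": -20,"gripper": -1},
  {"rx": 0,"ry": 0,"rz": 0,"dx": 0,"dy": 0,"dz": 0,"gripper": -1},
], grip_force=50)

```text
clock: 10.18
tcp_pos: [0.4729, -0.0065, 0.215]
orientation: [-0.098, 3.137, 0.001]
contact_force: [0.1, 0.1, -1.2]
grip_width: 0.014
gripper_force: 48.9
```

```bash
python3 look.py w5 ".5355,.319,.213"
```

```text
10.175 [ 0.47286049 -0.0064747   0.21498713] tool y deg 93.56995661659579 q [-0.41  0.19  0.33  2.08 -0.08  0.88  1.6 ]
d [-82.8 320.9   2.5] px [1113.91127304  530.99316934]
```

View pics/w5.png

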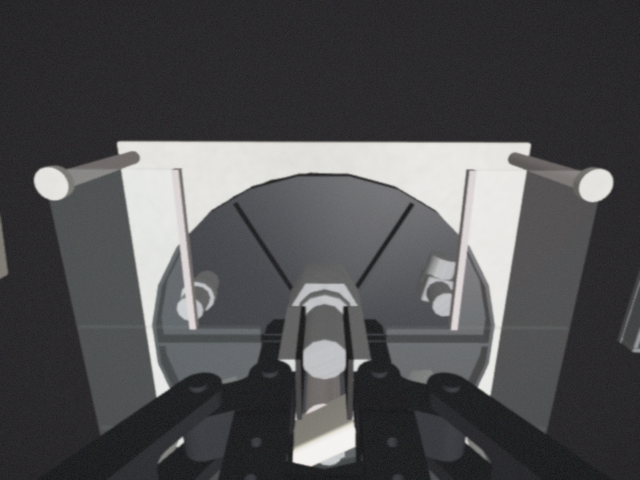

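The reducer is held upright in the pads at (323,350). Carrying it to the bay.

Call:
step_arm([
  {"rx": 0,"ry": 0,"rz": 0,"dx": -4,"dy": 15,"dz": 0,"gripper": -1},
  {"rx": 0,"ry": 0,"rz": 0,"dx": -7.5,"dy": 29,"dz": 0,"gripper": -1},
  {"rx": 0,"ry": 0,"rz": 0,"dx": -7.5,"dy": 29,"dz": 0,"gripper": -1},
  {"rx": 0,"ry": 0,"rz": 0,"dx": -7.5,"dy": 29,"dz": 0,"gripper": -1},
  {"rx": 0,"ry": 0,"rz": 0,"dx": -7.5,"dy": 29,"dz": 0,"gripper": -1},
  {"rx": 0,"ry": 0,"rz": 0,"dx": -7.5,"dy": 29,"dz": 0,"gripper": -1},
  {"rx": 0,"ry": 0,"rz": 0,"dx": -7.5,"dy": 29,"dz": 0,"gripper": -1},
  {"rx": 0,"ry": 0,"rz": 0,"dx": -7.5,"dy": 29,"dz": 0,"gripper": -1},
  {"rx": 0,"ry": 0,"rz": 0,"dx": -7.5,"dy": 29,"dz": 0,"gripper": -1},
  {"rx": 0,"ry": 0,"rz": 0,"dx": -7.5,"dy": 29,"dz": 0,"gripper": -1},
  {"rx": 0,"ry": 0,"rz": 0,"dx": -7.5,"dy": 29,"dz": 0,"gripper": -1},
  {"rx": 0,"ry": 0,"rz": 0,"dx": -4,"dy": 16,"dz": 0,"gripper": -1},
  {"rx": 0,"ry": 0,"rz": 0,"dx": 0,"dy": 0,"dz": 0,"gripper": -1},
])

```text
clock: 11.85
tcp_pos: [0.534, 0.3204, 0.2122]
orientation: [0.101, -3.138, 0.001]
contact_force: [0.0, -0.2, -1.2]
grip_width: 0.0142
gripper_force: 48.9
```

```bash
python3 look.py w6 ".5355,.319,.004"
```

```text
11.85 [0.53398121 0.32039588 0.21220776] tool y deg 93.70200762652341 q [-0.78  0.44  0.19  1.74 -0.1   0.98  1.08]
d [ -1.7  -1.4 208.2] px [322.6182508  209.08961277]
```

View pics/w6.png

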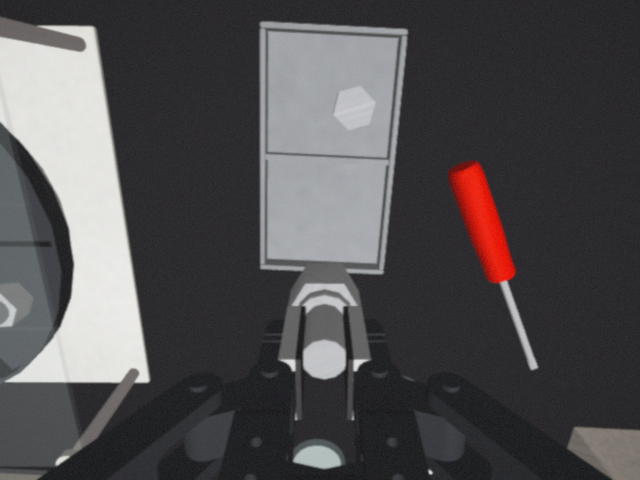

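The empty bay spans columns 265–385 and rows 160–265, and my target projects to its middle at (323,209). The nut is in the other bay. Lowering now.

Call:
step_arm([
  {"rx": 0,"ry": 0,"rz": 0,"dx": -1.5,"dy": -1.5,"dz": 30,"gripper": -1},
  {"rx": 0,"ry": 0,"rz": 0,"dx": 0,"dy": 0,"dz": 40,"gripper": -1},
  {"rx": 0,"ry": 0,"rz": 0,"dx": 0,"dy": 0,"dz": 35,"gripper": -1},
  {"rx": 0,"ry": 0,"rz": 0,"dx": 0,"dy": 0,"dz": 25,"gripper": -1},
  {"rx": 0,"ry": 0,"rz": 0,"dx": 0,"dy": 0,"dz": 15,"gripper": -1},
  {"rx": 0,"ry": 0,"rz": 0,"dx": 0,"dy": 0,"dz": 5,"gripper": -1},
  {"rx": 0,"ry": 0,"rz": 0,"dx": 0,"dy": 0,"dz": 0,"gripper": -1},
  {"rx": 0,"ry": 0,"rz": 0,"dx": 0,"dy": 0,"dz": 0,"gripper": -1},
])

```text
clock: 12.9
tcp_pos: [0.537, 0.318, 0.0644]
orientation: [-0.098, 3.139, 0.002]
contact_force: [-0.1, 0.2, 0.1]
grip_width: 0.0143
gripper_force: 48.9
```

Call:
step_arm([
  {"rx": 0,"ry": 0,"rz": 0,"dx": 0,"dy": 0,"dz": 2,"gripper": -1},
  {"rx": 0,"ry": 0,"rz": 0,"dx": 0,"dy": 0,"dz": 2,"gripper": -1},
  {"rx": 0,"ry": 0,"rz": 0,"dx": 0,"dy": 0,"dz": 0,"gripper": -1},
])

```text
clock: 13.28
tcp_pos: [0.5362, 0.3176, 0.0592]
orientation: [0.098, -3.14, 0.0]
contact_force: [-0.5, 0.1, -2.0]
grip_width: 0.0144
gripper_force: 48.9
```

Call:
step_arm([
  {"rx": 0,"ry": 0,"rz": 0,"dx": 0,"dy": 0,"dz": 1,"gripper": -1},
  {"rx": 0,"ry": 0,"rz": 0,"dx": 0,"dy": 0,"dz": 1,"gripper": -1},
  {"rx": 0,"ry": 0,"rz": 0,"dx": 0,"dy": 0,"dz": 0,"gripper": -1},
])

```text
clock: 13.65
tcp_pos: [0.5365, 0.3177, 0.0577]
orientation: [-0.098, 3.14, 0.0]
contact_force: [0.0, -0.9, 3.9]
grip_width: 0.0142
gripper_force: 49.6
```

The force has changed sign to +3.9 N, so it's on the floor. Releasing and retreating.

Call:
step_arm([
  {"rx": 0,"ry": 0,"rz": 0,"dx": 0,"dy": 0,"dz": 0,"gripper": 1},
  {"rx": 0,"ry": 0,"rz": 0,"dx": 0,"dy": 0,"dz": 0,"gripper": 1},
  {"rx": 0,"ry": 0,"rz": 0,"dx": 0,"dy": 0,"dz": 0,"gripper": 1},
  {"rx": 0,"ry": 0,"rz": 0,"dx": 0,"dy": 0,"dz": 0,"gripper": 1},
  {"rx": 0,"ry": 0,"rz": 0,"dx": 0,"dy": 0,"dz": -20,"gripper": 1},
  {"rx": 0,"ry": 0,"rz": 0,"dx": 0,"dy": 0,"dz": -40,"gripper": 1},
  {"rx": 0,"ry": 0,"rz": 0,"dx": 0,"dy": 0,"dz": -40,"gripper": 1},
  {"rx": 0,"ry": 0,"rz": 0,"dx": 0,"dy": 0,"dz": -30,"gripper": 1},
  {"rx": 0,"ry": 0,"rz": 0,"dx": 0,"dy": 0,"dz": 0,"gripper": 1},
])

```text
clock: 14.78
tcp_pos: [0.5382, 0.3186, 0.1916]
orientation: [-0.097, 3.134, 0.006]
contact_force: [0.6, 0.3, -0.3]
grip_width: 0.0852
gripper_force: 0.0
```

```bash
python3 look.py w7 ".536,.318,.058"
```

```text
14.775 [0.53817022 0.31858887 0.19161383] tool y deg 93.55692422788509 q [-0.78  0.46  0.19  1.75 -0.1   0.93  1.09]
d [  3.   -1.  133.6] px [323.03967009 231.74376862]
```

View pics/w7.png

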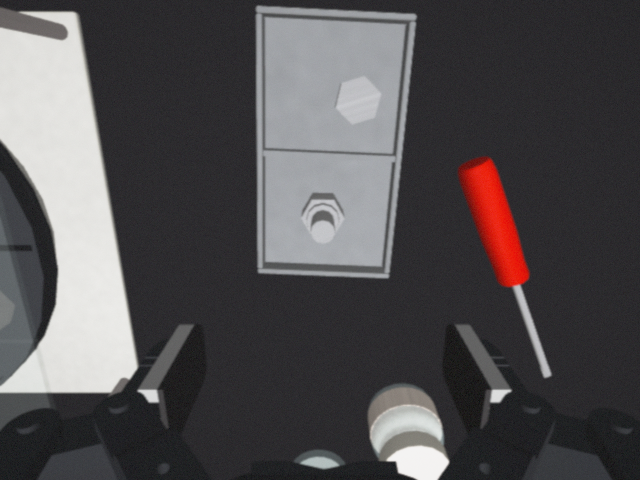

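The reducer stands upright in the empty bay: its stem top is at (322,231), against (323,232) expected for an upright part. The gripper is clear, so I'm handing in.

```bash
python3 -c "
from bench import r
print(r.hand_in())"
```

```text
the job is handed in; nothing more can be done
None
```

The job is handed in: the reducer was turned to the middle of the opening, taken out and set down upright in the empty bay, about 15 s into the 46 s allowed; the hand-in gave no verdict.

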